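Change over the laundry water manifold

ROBOT

A 7-joint arm with a two-finger parallel gripper is mounted at the origin on a cart in front of the work surface, level with it; the furniture and walls round the work are solid. World frame = base frame: x ahead of the robot, y to its left, z up, the work surface at z = 0. Lengths are in m, angles in rad, forces in N, time in s.
With the tool pointing down it reaches from about 0.35 to 0.9 m from the base axis. Payload 19.9 kg.
Tool frame: the origin (TCP) lies at the very end of the fingers, on their centre line; the grasp point (between the pads) lies 19 mm behind it; z points along the fingers, y is the line along which they close (so a half turn about z gives the same grasp; the last joint's range is limited). The gripper opens to 85 mm and grips with 20 to 120 N. Pads are 22 mm wide; open, the fingers measure 114 mm over their backs; the gripper's body (76 mm by 85 mm) begins 54 mm behind the grasp point. The pads swing forward as they close: fully open they stand 13 mm farther back than shut.
Start: joints at [-1.313, 0.417, -0.01, 1.614, 0.005, 1.111, -0.053], TCP at [0.184, 0.597, 0.231] pointing down, gripper open.
Joint ranges: [-2.81, 2.81], [-0.39, 2.02], [-1.27, 1.25], [0.06, 2.57], [-1.19, 4.33], [0.19, 2], [-2.82, 2.82]. Speed limits (rad/s): [1.89, 1.89, 2.39, 2.39, 3.01, 3.01, 3.01].

INTERFACE

Orientations are given as a 3x3 rotation matrix whose columns are the frame's x, y, z axes.
In Python, from workcell import * gives the robot as it stands.
- The arm moves only by the shell command python3 -m pendant 'ROWS'. ROWS is JSON, a list of rows, each a list of 3 entries, a list of its own where there are three numbers: the shift along the world's x, y, z in units of 30 mm (1.0 is 30 mm), then the turn, a rotation vector about the world's x, y, z in units of 5 degrees (1.0 is 5 degrees), then the finger opening in mm, from 0 to 85.4. A call has exactly 8 rows; each row shifts and turns the commanded pose from where the row before left it; what a row does not reach is not made up. A row lasts 1/8 s, in which the tool goes at most 62.5 mm and 10.7 degrees, less where a joint would pass 70% of its speed; a pose out of reach is approached as far as the arm can. A call is refused whole if a number of a shift passes 1 or a number of a turn 1, either way. A call with a gripper value outside its range is refused whole. The fingers move at their own pace and stop on an object; the grip force is fixed at half the most. Time passes only in rows, so rows that do not move let the fingers close, or fill a call up. It gives the time, the measured TCP pose, the force, the opening and the grip force at its end, in the units of the state.
- read_state(): the state, without advancing time (a new reading comes with each control period).
- camera(name): name is "side" or "top" or "wrist"; returns a dict with "color" (480x640x3 uint8, red, green, blue), "camera_matrix" (3x3 intrinsics, pixels), "distortion" ([k1, k2, p1, p2, k3] as OpenCV has them; the pictures are not rectified), "extrinsics" (4x4, takes a point from world to camera coordinates); the wrist camera has in their place "hand_eye" (4x4, takes a point from camera to tool coordinates, whose origin is the TCP and whose axes are the flange's). Camera axes: x right, y down, z forward; pixel columns grow to the right and rows downward; lengths in m; the calibration is good to about 2 mm. A picture is of the moment at which its call begins: read the wrist's pose just before it. There is no depth.
- job_done(): hands the job in; it is judged then, once.
Trained networks look in the newest picture that a camera, given by its name, has taken for a name from the list of things; names that differ only in an ending like _2 or _b are one class to them, and where a whole thing is asked for, a point or a joint stands for the part that bears it (a point fixed in the world has none). Each returns a list of dicts, best first, with "confidence" (0 to 1); they miss things now and then, are a little off and sometimes report something else, mostly with a low value. They report only what shows in the picture. A call takes as long as a camera call.
- look_for(camera, name): "extent" ([centre column, centre row, width, height] in pixels, round what is visible of it).
- trace(camera, name): "pixels" (480x640 bool, what is visible of it) and "extent" ([centre column, centre row, width, height] in pixels, round what is visible of it).
- mark_of(camera, name): "pixel" ([row, column] in pixels: a listed point, or the origin of a listed thing).
The state is a dict: "time_s": time; "joint_pos": joint angles; "joint_vel": joint speeds; "effort": joint torques, N m; "eef_pos": TCP position; "tool_rot": TCP orientation; "ft_force": force on the tool from outside, world axes, zero at the start; "wrist_torque": the same for the moment, N m; "grip_width": finger opening in m; "grip_force": force on a finger pad.
Only numpy, scipy, OpenCV 4.12 (cv2) and the standard library are available. Lean on these libraries where they do the work, as an engineer would, in place of code of your own. Each camera call takes 0.05 s, during which the arm holds its last target. There are 200 camera calls.

TASK

On the grey water manifold, push the pointer lever round with a fingertip until it points at the widest of the three upright hose outlets. Then push an arm of the three-armed star handle counter-clockwise, seen from above, until the stop valve is fully open against its stop. Only push, do not pinch the handles; keep the stop valve shut until the lever is set, and leave the tin, scoop and marker where they are.

Things in the scene. Friction and masses are not known exactly. Their poses are not given: they have to be found in the camera images.
- manifold: Fixed grey plate, 225 x 460 x 8 mm, on the worktop, with two grey valves (48 mm high) with black handles, joined by a pipe. Origin at z = 0; own x points away from the robot within 0.25 rad, y left. Plate: x -157 to +68, y -225 to +235 mm; lever's pivot at own (0, +100) mm, star's at (0, -130) mm. Pipes on the plate stay below 36 mm.
- lever (a joint): Angle of the pointer lever about its upright pivot, rad. 0: points along the manifold's own -x (toward the robot); grows counter-clockwise seen from above; range -1.6 to 1.6. The three outlets stand at about -1.25, 0 and +1.25 in shuffled order; the lever starts between -0.75 and -0.45. It stays where it is left; about 3.5 N at 65 mm from the pivot moves it.
- lever_pivot (a point): The pointer lever: one straight bar 14 mm thick, reaching 90 mm from its pivot, its flanks upright from 50 to 72 mm above the worktop; hub 38 mm across, 78 mm high. Origin on the pivot axis at worktop height; own x axis runs along the bar to the tip.
- lever_tip (a point): Tip of the pointer lever, 90 mm from the pivot, 61 mm above the worktop.
- star (a joint): Angle of the star handle of the stop valve about its vertical pivot, rad. 0: shut; grows counter-clockwise seen from above as it opens; stop at 1.65 (fully open); starts between 0 and 0.2. It stays where it is left; about 4.5 N at 50 mm from the pivot moves it.
- star_pivot (a point): The star handle: three straight black arms 120 degrees apart, each 16 mm thick and reaching 78 mm from the pivot, flanks upright from 50 to 72 mm above the worktop, open between them; hub 42 mm across, 78 mm high. Origin on the pivot axis at worktop height; own x axis runs along arm 1, the other arms at +120 and -120 degrees.
- star_arm1 (a point): End of arm 1 of the star, 78 mm from the pivot, 61 mm above the worktop.
- outlet_narrow: Fixed upright steel hose outlet, the narrowest of three: barbed pipe 14 mm across on a foot 40 mm across, 115 mm from the lever's pivot; top 40 mm above the worktop, so the lever and a fingertip at 50 mm pass over it. Origin at the centre of its foot, 8 mm above the worktop. Which outlet stands in which of the three places varies.
- outlet_middle: Fixed upright steel hose outlet, the middle-sized of three: barbed pipe 24 mm across on a foot 40 mm across, 115 mm from the lever's pivot; top 40 mm above the worktop, so the lever and a fingertip at 50 mm pass over it. Origin at the centre of its foot, 8 mm above the worktop. Which outlet stands in which of the three places varies.
- outlet_wide: Fixed upright steel hose outlet, the widest of three: barbed pipe 40 mm across on a foot 40 mm across, 115 mm from the lever's pivot; top 40 mm above the worktop, so the lever and a fingertip at 50 mm pass over it. Origin at the centre of its foot, 8 mm above the worktop. Which outlet stands in which of the three places varies.
- small_tin: Loose printed food tin, 57 mm wide, 72 mm high, left of the manifold. Origin at the centre of its underside. Leave alone.
- scoop: Loose blue scoop, 54 x 96 x 38 mm, right of the manifold. Origin at the centre of its underside. Leave alone.
- marker: Loose white and green marker pen, 17 x 135 x 16 mm, lying behind the manifold, toward the wall shelf (its front edge about 0.64 m ahead of the robot base, its underside 385 mm above the worktop: keep the wrist out of it). Origin at the centre of its underside. Leave alone.

How it is judged:
By the outcome, as a careful person would: the job done as asked, in the order asked, and still so for the second after the job is handed in, with the robot touching nothing.
It also fails if it takes over 58 s, if anything falls off the work surface, if the arm or the gripper's body presses on something with over 40 N, if the wrist force passes 120 N, or if a joint passes its speed limit or range.

## Working session

There is one attempt and no reset: what is moved stays moved. The work goes in short steps, Python scripts to look and compute and a shell command to move; the robot and the scene stay as the last step left them, time stands still between calls to the robot, and variables do not carry over. Pictures are saved under pics/ and viewed, at most 10 in all, crops included, and the job is handed in when it is done.

```bash
mkdir -p pics; cat > h.py <<'E'
from workcell import *
import numpy as np, cv2
def ray(c,px):
    K=np.array(c["camera_matrix"]);d=np.array(c["distortion"]);E=np.array(c["extrinsics"])
    u=cv2.undistortPoints(np.array([[px]],float),K,d)[0,0]
    R=E[:3,:3];t=E[:3,3]
    return -R.T@t, R.T@np.array([u[0],u[1],1])
def onz(c,rc,z):
    o,v=ray(c,(rc[1],rc[0])); return o+v*(z-o[2])/v[2]
E
python3 - <<'E'
from h import *
H={'manifold':0,'lever_pivot':.0,'lever_tip':.061,'star_pivot':0,'star_arm1':.061,'outlet_narrow':.008,'outlet_middle':.008,'outlet_wide':.008,'small_tin':0,'scoop':0,'marker':0}
for n in ['top','side']:
    c=camera(n); cv2.imwrite(f'pics/{n}0.png',c['color'][:,:,::-1])
    for k,z in H.items():
        for r in mark_of(n,k)[:2]: print(n,k,round(r['confidence'],2),np.round(r['pixel']),np.round(onz(c,r['pixel'],z),3))
s=read_state();print(s['time_s'],s['eef_pos'],s['tool_rot'])
E
```

```text
side manifold 0.98 [274. 316.] [0.527 0.128 0.   ]
side lever_tip 0.63 [311. 332.] [0.5   0.304 0.061]
side star_pivot 0.67 [204. 358.] [ 0.412 -0.134  0.   ]
side star_pivot 0.19 [271. 332.] [0.491 0.119 0.   ]
side star_arm1 0.91 [234. 350.] [0.447 0.065 0.061]
side outlet_narrow 0.59 [345. 310.] [0.545 0.341 0.008]
side outlet_narrow 0.16 [261. 274.] [0.62  0.088 0.008]
side outlet_middle 0.65 [272. 331.] [0.493 0.13  0.008]
side outlet_wide 0.85 [311. 362.] [0.437 0.253 0.008]
side small_tin 0.83 [382. 289.] [0.584 0.421 0.   ]
side small_tin 0.57 [346. 308.] [0.548 0.336 0.   ]
side scoop 0.55 [204. 357.] [ 0.415 -0.133 -0.   ]
side marker 0.78 [262. 273.] [0.622 0.08  0.   ]
1.2 [0.18397003 0.59726637 0.23123878] [[-9.55680624e-01  2.94405409e-01 -1.87585063e-06]
 [ 2.94405406e-01  9.55680613e-01 -1.49526755e-04]
 [-4.22287715e-05 -1.43452083e-04 -9.99999989e-01]]
```

View pics/top0.png

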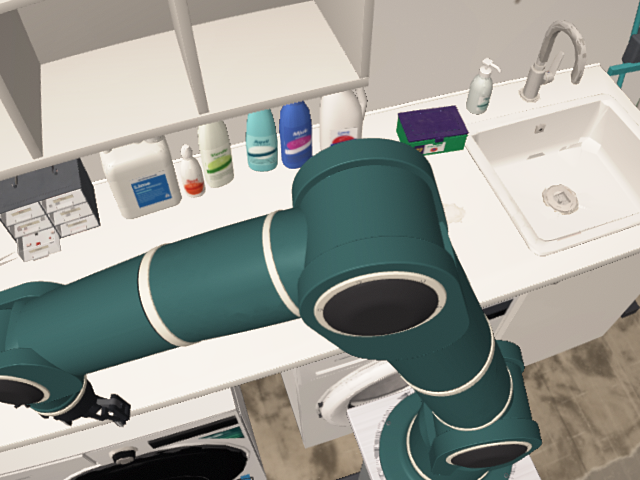

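View pics/side0.png

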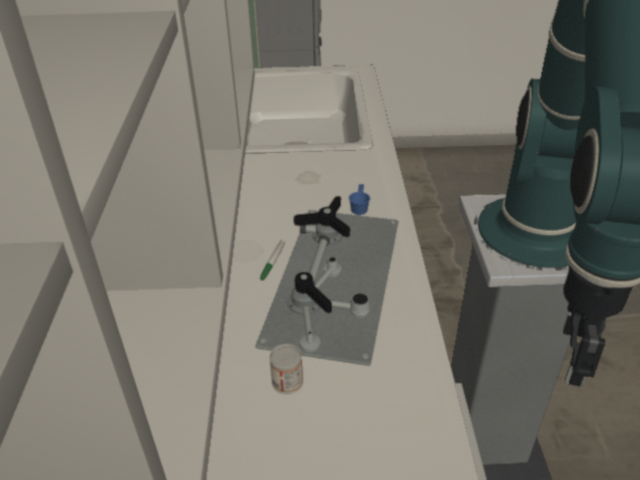

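The top view is blocked by the arm. The side view shows the plate: lever hub about (304,280) with its tip at (330,310), the outlet in the 0 place at (360,305), the others at (310,343) and (333,268), and the star hub at (326,214). I'll zoom in.

```bash
python3 - <<'E'
from h import *
c=camera('side'); im=c['color'][:,:,::-1]
cv2.imwrite('pics/c1.png',cv2.resize(im[180:370,230:420],(760,760*190//190))[:600] if 0 else cv2.resize(im[185:365,240:410],None,fx=3.3,fy=3.3,interpolation=cv2.INTER_CUBIC))
m=trace('side','manifold')[0]['pixels'].astype(np.uint8)
cn,_=cv2.findContours(m,0,2); cn=max(cn,key=cv2.contourArea)
r=np.array([onz(c,(p[0][1],p[0][0]),.008)[:2] for p in cn]).astype(np.float32)
R=cv2.minAreaRect(r);print(R);print(cv2.boxPoints(R))
for k in ['lever','star','outlet_wide','outlet_narrow','outlet_middle','small_tin','scoop','marker']:
    for q in trace('side',k)[:2]: print(k,round(q['confidence'],2),np.round(q['extent'],1))
for z in(.072,.078): print(onz(c,(278,303),z),onz(c,(212,326),z))
E
```

```text
((0.48925212025642395, 0.10815282166004181), (0.539068877696991, 0.25349459052085876), 76.82723999023438)
[[ 0.30441624 -0.12540525]
 [ 0.5512407  -0.18317363]
 [ 0.674088    0.3417109 ]
 [ 0.42726356  0.39947927]]
lever 0.86 [312.9 291.3  37.8  39. ]
star 0.74 [360.4 304.7  17.9  23.6]
star 0.62 [324.6 217.6  55.1  37.3]
outlet_wide 0.93 [358.7 307.2  15.2  25. ]
outlet_narrow 0.73 [311.5 341.9  21.4  22.2]
outlet_middle 0.62 [324.  216.8  58.3  43.6]
outlet_middle 0.61 [331.4 266.8  15.7  13.7]
small_tin 0.56 [285.1 370.8  28.   51.7]
scoop 0.66 [327.1 283.8 139.7 170.1]
scoop 0.62 [359.7 200.8  21.2  29.1]
marker 0.7 [330.8 267.2  13.8  15.9]
marker 0.57 [275.  261.5  25.3  41. ]
[0.55397603 0.21888473 0.072     ] [ 0.4983777  -0.00516944  0.072     ]
[0.55386028 0.22558823 0.078     ] [0.49866373 0.00315315 0.078     ]
```

View pics/c1.png

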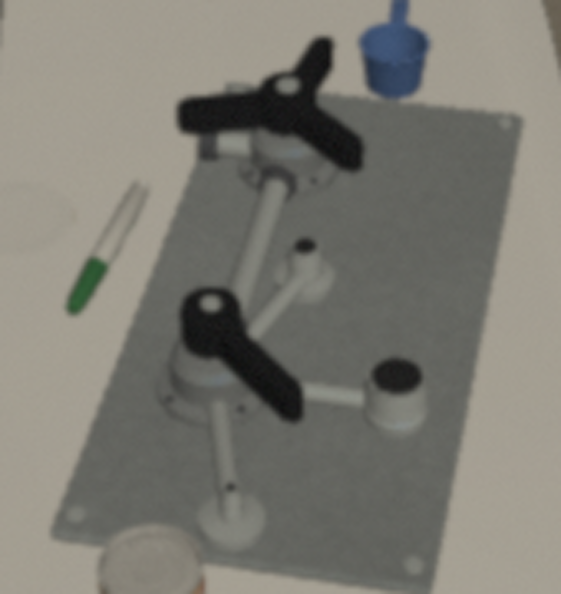

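```bash
python3 - <<'E'
from h import *
from scipy.optimize import least_squares
c=camera('side');K,d,E=[np.array(c[k]) for k in('camera_matrix','distortion','extrinsics')]
a=1.25;L=np.array([0,.1])
o=lambda t:[-.115*np.cos(t),.1-.115*np.sin(t),.04]
P=np.array([[-.157,.235,.008],[.068,.235,.008],[-.157,-.225,.008],[0,.1,.078],[0,-.13,.078],o(0),o(-a),o(a)])
px=np.array([[433,592],[52,537],[522,117],[211,302],[288,86],[397,375],[231,488],[305,245]])/3.3+[240,185]
def W(p,P):
    C,S=np.cos(p[2]),np.sin(p[2]);return np.c_[p[0]+C*P[:,0]-S*P[:,1],p[1]+S*P[:,0]+C*P[:,1],P[:,2]]
def pr(Q): return cv2.projectPoints(Q,cv2.Rodrigues(E[:3,:3])[0],E[:3,3],K,d)[0][:,0]
f=least_squares(lambda p:(pr(W(p,P))-px).ravel(),[.53,.1,0.2],loss='soft_l1');print(f.x);print((pr(W(f.x,P))-px).round(1))
np.save('m.npy',f.x)
print(W(f.x,P).round(3))
lt=onz(c,(405/3.3+185,292/3.3+240),.061);print('tip',lt)
q=W(f.x,P)
print('lever', [np.arctan2(*(lt-q[3])[1::-1])-f.x[2]])
for n in [(322,45),(183,115),(352,160)]:
    t=onz(c,(n[1]/3.3+185,n[0]/3.3+240),.064); print('arm',t,np.hypot(*(t-q[4])[:2]),np.arctan2(*(t-q[4])[1::-1])-f.x[2])
E
```

```text
[ 0.52757993  0.12763335 -0.24205297]
[[-0.1 -0.5]
 [-0.8 -1.3]
 [ 0.1 -1. ]
 [ 0.2  1.2]
 [-0.3  0.5]
 [ 0.3  0.4]
 [ 0.4  0. ]
 [ 0.1  0.5]]
[[ 0.431  0.393  0.008]
 [ 0.65   0.339  0.008]
 [ 0.321 -0.053  0.008]
 [ 0.552  0.225  0.078]
 [ 0.496  0.001  0.078]
 [ 0.44   0.252  0.04 ]
 [ 0.543  0.339  0.04 ]
 [ 0.49   0.127  0.04 ]]
tip [0.50613595 0.29494552 0.061     ]
lever [np.float64(2.3868767336592964)]
arm [ 0.46814095 -0.06920428  0.064     ] 0.07607825865585127 -1.709585451221712
arm [0.56889244 0.01044953 0.064     ] 0.07303296895716994 0.36596346132271196
arm [0.45566208 0.06749117 0.064     ] 0.07762826345563575 2.3656022094125118
```

```bash
python3 -m pendant '[[[0.9,-0.68,0],[0,0,0],0],[[0.9,-0.68,0],[0,0,0],0],[[0.9,-0.68,0],[0,0,0],0],[[0.9,-0.68,0],[0,0,0],0],[[0.9,-0.68,0],[0,0,0],0],[[0.9,-0.68,0],[0,0,0],0],[[0.9,-0.68,0],[0,0,0],0],[[0,0,0],[0,0,0],0]]'
```

```text
time_s: 2.75
eef_pos: [0.3752, 0.4527, 0.2314]
tool_rot: [[-0.955, 0.298, 0.001], [0.298, 0.955, -0.001], [-0.001, -0.0, -1.0]]
ft_force: [-0.6, -0.3, -0.2]
grip_width: 0.0
grip_force: 0.0
```

```bash
python3 -m pendant '[[[0.9,-0.68,0],[0,0,0],0],[[0.9,-0.68,0],[0,0,0],0],[[0.9,-0.68,0],[0,0,0],0],[[0.9,-0.68,0],[0,0,0],0],[[0.9,-0.68,0],[0,0,0],0],[[0.9,-0.68,0],[0,0,0],0],[[0.8,-0.61,0],[0,0,0],0],[[0,0,0],[0,0,0],0]]'
python3 - <<'E'
from h import *
s=read_state();c=camera('wrist');cv2.imwrite('pics/w1.png',c['color'][:,:,::-1]);t=camera('top');cv2.imwrite('pics/t1.png',t['color'][:,:,::-1])
T=np.eye(4);T[:3,:3]=s['tool_rot'];T[:3,3]=s['eef_pos'];c['extrinsics']=np.linalg.inv(T@np.array(c['hand_eye']))
print(s['eef_pos'])
for k,z in dict(lever_tip=.061,lever_pivot=0,star_pivot=0,star_arm1=.061,outlet_wide=.008,outlet_narrow=.008,outlet_middle=.008,small_tin=0).items():
    for r in mark_of('wrist',k)[:1]: print(k,round(r['confidence'],2),np.round(r['pixel']),np.round(onz(c,r['pixel'],z),3))
E
```

```text
time_s: 3.75
eef_pos: [0.5601, 0.3125, 0.231]
tool_rot: [[-0.955, 0.297, 0.0], [0.297, 0.955, -0.001], [-0.0, -0.001, -1.0]]
ft_force: [-0.1, 0.6, -0.4]
grip_width: 0.0
grip_force: 0.0
[0.56013709 0.31253    0.23103325]
lever_tip 0.85 [150. 281.] [0.503 0.3   0.061]
star_pivot 0.46 [195. 442.] [0.588 0.424 0.   ]
outlet_wide 0.85 [ 92. 213.] [0.441 0.254 0.008]
outlet_narrow 0.89 [178. 341.] [0.543 0.339 0.008]
outlet_middle 0.55 [188. 105.] [0.49  0.13  0.008]
small_tin 0.95 [194. 440.] [0.587 0.423 0.   ]
```

View pics/w1.png

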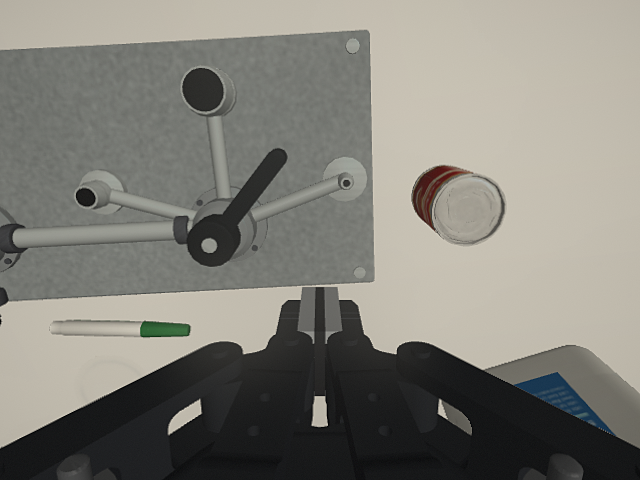

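The wrist view confirms it: the widest outlet is at (208,90) in the 0 place, the lever tip is at (280,155), and the fit agrees to about 3 mm. Now I'll go down beside the lever.

```bash
python3 -m pendant '[[[0,0,-0.97],[0,0,0],0],[[0,0,-0.97],[0,0,0],0],[[0,0,-0.97],[0,0,0],0],[[0,0,-0.97],[0,0,0],0],[[0,0,-0.97],[0,0,0],0],[[0,0,-0.97],[0,0,0],0],[[0,0,0],[0,0,0],0],[[0,0,0],[0,0,0],0]]'
```

```text
time_s: 5.25
eef_pos: [0.5595, 0.3141, 0.0578]
tool_rot: [[-0.956, 0.294, 0.001], [0.294, 0.956, 0.0], [-0.001, 0.001, -1.0]]
ft_force: [-0.1, -0.2, 0.5]
grip_width: 0.0001
grip_force: 0.0
```

```bash
python3 -m pendant '[[[-0.3,-0.18,0],[0,0,0],0],[[-0.3,-0.18,0],[0,0,0],0],[[-0.3,-0.18,0],[0,0,0],0],[[-0.3,-0.18,0],[0,0,0],0],[[-0.3,-0.18,0],[0,0,0],0],[[-0.3,-0.2,0],[0,0,0],0],[[-0.3,-0.2,0],[0,0,0],0],[[-0.1,-0.17,0],[0,0,0],0]]'
cat > lev.py <<'E'
from h import *
import sys
s=read_state();c=camera('wrist')
if len(sys.argv)>1: cv2.imwrite(sys.argv[1],c['color'][:,:,::-1])
T=np.eye(4);T[:3,:3]=s['tool_rot'];T[:3,3]=s['eef_pos'];c['extrinsics']=np.linalg.inv(T@np.array(c['hand_eye']))
d={'wrist':c,'side':camera('side')}
for n in d:
  for r in mark_of(n,'lever_tip')[:1]:
    p=onz(d[n],r['pixel'],.061); v=p[:2]-[.552,.225]
    print(n,round(r['confidence'],2),np.round(r['pixel']),p.round(3),'r',np.hypot(*v).round(3),'lever',round(np.arctan2(v[1],v[0])-np.pi+.242,3))
E
python3 lev.py pics/w2.png
```

```text
time_s: 6.25
eef_pos: [0.4922, 0.2695, 0.0567]
tool_rot: [[-0.956, 0.294, -0.0], [0.294, 0.956, -0.0], [0.0, -0.0, -1.0]]
ft_force: [1.2, 3.0, -0.0]
grip_width: 0.0003
grip_force: 1.6
wrist 0.65 [268. 264.] [0.468 0.256 0.061] r 0.09 lever -0.111
side 0.74 [290. 348.] [0.466 0.248 0.061] r 0.089 lever -0.017
```

View pics/w2.png

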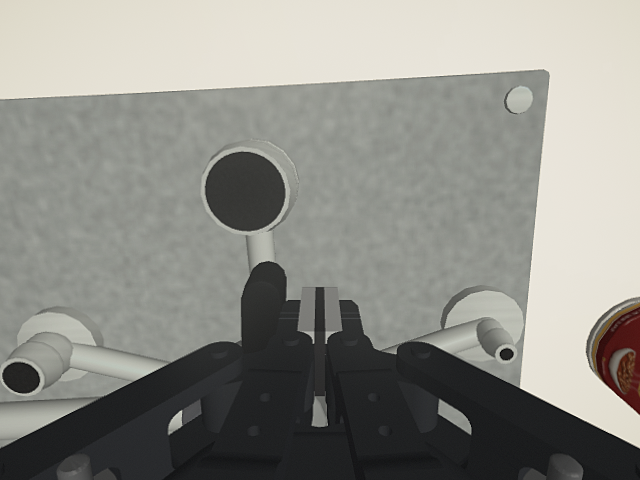

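The picture shows the lever (tip at about (265,270)) against the finger and just short of the wide outlet (245,190). About 6–7 mm of push remain, so I'll push, back off and lift to look.

```bash
python3 -m pendant '[[[-0.03,-0.11,0],[0,0,0],0],[[-0.02,-0.11,0],[0,0,0],0],[[0,0,0],[0,0,0],0],[[0,0,0],[0,0,0],0],[[0.1,0.5,0],[0,0,0],0],[[0.1,0.5,0],[0,0,0],0],[[0,0,0.9],[0,0,0],0],[[0,0,0.9],[0,0,0],0]]'
python3 -m pendant '[[[0,0,0.9],[0,0,0],0],[[0,0,0.9],[0,0,0],0],[[0,0,0.9],[0,0,0],0],[[0.5,0.5,0.8],[0,0,0],0],[[0.8,0.5,0],[0,0,0],0],[[0.8,0.5,0],[0,0,0],0],[[0,0,0],[0,0,0],0],[[0,0,0],[0,0,0],0]]'
python3 lev.py pics/w3.png
```

```text
time_s: 7.45
eef_pos: [0.4974, 0.2942, 0.1111]
tool_rot: [[-0.956, 0.293, -0.0], [0.293, 0.956, -0.001], [0.0, -0.001, -1.0]]
ft_force: [0.4, 1.0, -0.2]
grip_width: 0.0
grip_force: 0.0
time_s: 8.45
eef_pos: [0.56, 0.3385, 0.2154]
tool_rot: [[-0.956, 0.294, -0.0], [0.294, 0.956, -0.0], [0.0, -0.001, -1.0]]
ft_force: [0.0, 0.1, 0.2]
grip_width: 0.0
grip_force: 0.0
wrist 0.76 [134. 159.] [0.466 0.248 0.061] r 0.089 lever -0.016
side 0.89 [287. 347.] [0.467 0.238 0.061] r 0.086 lever 0.089
```

View pics/w3.png

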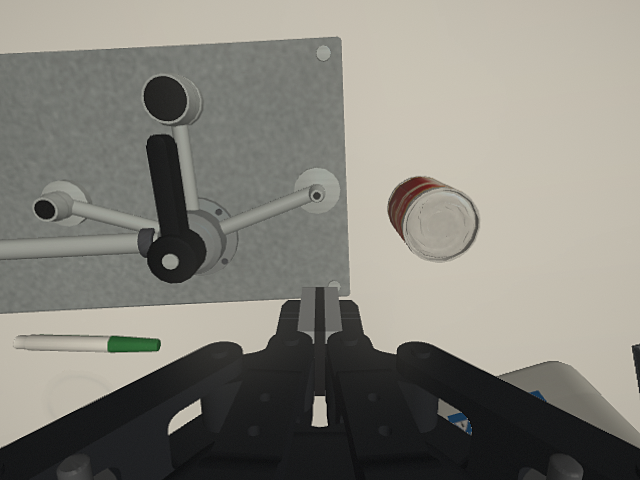

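The lever (hub (170,261), tip (160,138)) now points at about the wide outlet's top at (165,100). I'll check the angle from the hub, tip and outlet within this one picture.

```bash
python3 - <<'E'
from h import *
s=read_state();c=camera('wrist')
T=np.eye(4);T[:3,:3]=s['tool_rot'];T[:3,3]=s['eef_pos'];c['extrinsics']=np.linalg.inv(T@np.array(c['hand_eye']))
h=onz(c,(261,170),.078);t=onz(c,(137,160),.072);o=onz(c,(100,165),.04)
a=lambda p:np.arctan2(*(p-h)[1::-1])
f=[onz(c,(r,q),.072) for r,q in((218,157),(218,187))]
n=onz(c,(193,317),.04);m=onz(c,(209,45),.04)
print(h,t,o,np.hypot(*(t-h)[:2]),np.hypot(*(o-h)[:2]),'lever-outlet',a(t)-a(o),'bis',(a(n)+a(m)%(2*np.pi))/2,a(o),a(t),np.array(f), a(sum(f)/2))
E
```

```text
[0.55386181 0.22527934 0.078     ] [0.46941555 0.25115205 0.072     ] [0.44296189 0.25343122 0.04      ] 0.08832082164534999 0.11441730593675817 lever-outlet -0.048701996600288844 bis 2.900851791987144 2.892994308110167 2.844292311509878 [[0.52167925 0.22629748 0.072     ]
 [0.5280459  0.24712827 0.072     ]] 2.7660355391556855
```

```bash
python3 - <<'E'
from h import *
s=read_state();c=camera('wrist');im=c['color'].max(2)
T=np.eye(4);T[:3,:3]=s['tool_rot'];T[:3,3]=s['eef_pos'];c['extrinsics']=np.linalg.inv(T@np.array(c['hand_eye']))
L=[];R=[]
for r in range(145,205,5):
    k=np.where(im[r,135:200]<55)[0]+135; L.append((r,k.min()));R.append((r,k.max()));print(r,k.min(),k.max(),end=' | ')
for z,S in((.072,L),(.072,R),):
    P=np.array([onz(c,p,z)[:2] for p in S]); v=cv2.fitLine(P.astype(np.float32),cv2.DIST_HUBER,0,.001,.001).ravel()
    d=v[:2]*-np.sign(v[0]); n=np.array([-d[1],d[0]]); print('\nang',np.arctan2(d[1],d[0])-np.pi+.242,'dist of pivot',n@(np.array([.553,.225])-v[2:]))
E
```

```text
145 147 176 | 150 147 177 | 155 148 178 | 160 149 178 | 165 150 179 | 170 151 180 | 175 152 181 | 180 152 181 | 185 153 182 | 190 154 183 | 195 155 184 | 200 156 184 | 
ang 0.0007356554 dist of pivot -0.004857010380716634

ang -0.005334243 dist of pivot 0.015176309345105055
```

The edge fit puts the lever at about 0.00 rad, so it is set. Next is the star.

```bash
python3 -m pendant '[[[-0.24,-0.98,0],[0,0,0],0],[[-0.24,-0.98,0],[0,0,0],0],[[-0.24,-0.98,0],[0,0,0],0],[[-0.24,-0.98,0],[0,0,0],0],[[-0.24,-0.98,0],[0,0,0],0],[[-0.24,-0.98,0],[0,0,0],0],[[-0.24,-0.98,0],[0,0,0],0],[[0,0,0],[0,0,0],0]]'
python3 - <<'E'
from h import *
s=read_state();c=camera('wrist');cv2.imwrite('pics/w4.png',c['color'][:,:,::-1])
T=np.eye(4);T[:3,:3]=s['tool_rot'];T[:3,3]=s['eef_pos'];c['extrinsics']=np.linalg.inv(T@np.array(c['hand_eye']))
for k,z in dict(star_pivot=0,star_arm1=.061,lever_tip=.061).items():
    for r in mark_of('wrist',k)[:1]:
        p=onz(c,r['pixel'],z);print(k,round(r['confidence'],2),np.round(r['pixel']),p.round(3),np.arctan2(p[1]-.001,p[0]-.496))
E
```

```text
time_s: 9.75
eef_pos: [0.5099, 0.1303, 0.2161]
tool_rot: [[-0.955, 0.297, 0.001], [0.297, 0.955, -0.0], [-0.001, 0.0, -1.0]]
ft_force: [0.3, 1.0, -0.3]
grip_width: 0.0001
grip_force: 0.0
star_arm1 0.96 [170. 212.] [0.451 0.066 0.061] 2.176927008685378
```

View pics/w4.png

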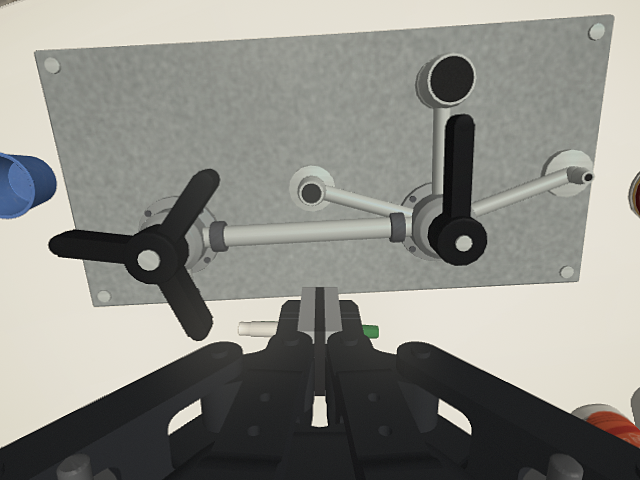

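Arm 1 of the star (tip at (210,178), 2.18 rad in the world) is the one to push. The lever still points at the wide outlet.

```bash
python3 -m pendant '[[[-0.08,-0.75,-0.1],[0,0,0],0],[[-0.08,-0.75,-0.1],[0,0,0],0],[[-0.08,-0.75,-0.1],[0,0,0],0],[[0,0,-1],[0,0,0],0],[[0,0,-1],[0,0,0],0],[[0,0,-1],[0,0,0],0],[[0,0,-1],[0,0,0],0],[[0,0,-1],[0,0,0],0]]'
python3 - <<'E'
import numpy as np
t=np.arange(1.45,3.7,.15);p=np.c_[.496+.062*np.cos(t),.001+.062*np.sin(t)]
print(np.c_[t,p].round(3)); print((np.diff(p,axis=0)/.03).round(2).tolist())
E
```

```text
time_s: 10.95
eef_pos: [0.503, 0.0656, 0.0556]
tool_rot: [[-0.956, 0.293, 0.0], [0.293, 0.956, 0.0], [-0.0, 0.0, -1.0]]
ft_force: [0.2, -0.5, -0.1]
grip_width: 0.0001
grip_force: 0.0
[[ 1.45   0.503  0.063]
 [ 1.6    0.494  0.063]
 [ 1.75   0.485  0.062]
 [ 1.9    0.476  0.06 ]
 [ 2.05   0.467  0.056]
 [ 2.2    0.46   0.051]
 [ 2.35   0.452  0.045]
 [ 2.5    0.446  0.038]
 [ 2.65   0.441  0.03 ]
 [ 2.8    0.438  0.022]
 [ 2.95   0.435  0.013]
 [ 3.1    0.434  0.004]
 [ 3.25   0.434 -0.006]
 [ 3.4    0.436 -0.015]
 [ 3.55   0.439 -0.024]]
[[-0.31, 0.01], [-0.31, -0.03], [-0.3, -0.08], [-0.28, -0.12], [-0.26, -0.16], [-0.24, -0.2], [-0.2, -0.23], [-0.17, -0.26], [-0.13, -0.28], [-0.08, -0.3], [-0.04, -0.31], [0.01, -0.31], [0.06, -0.3], [0.1, -0.29]]
```

```bash
python3 -m pendant '[[[-0.31,0,0],[0,0,0],0],[[-0.31,-0.05,0],[0,0,0],0],[[-0.3,-0.09,0],[0,0,0],0],[[-0.28,-0.14,0],[0,0,0],0],[[-0.26,-0.18,0],[0,0,0],0],[[-0.24,-0.2,0],[0,0,0],0],[[-0.2,-0.23,0],[0,0,0],0],[[-0.17,-0.26,0],[0,0,0],0]]'
```

```text
time_s: 11.95
eef_pos: [0.4415, 0.0308, 0.058]
tool_rot: [[-0.956, 0.294, 0.003], [0.294, 0.956, 0.001], [-0.003, 0.002, -1.0]]
ft_force: [4.4, 3.3, -0.8]
grip_width: -0.0002
grip_force: 2.4
```

```bash
python3 -m pendant '[[[-0.13,-0.28,0],[0,0,0],0],[[-0.08,-0.3,0],[0,0,0],0],[[-0.04,-0.31,0],[0,0,0],0],[[0.01,-0.31,0],[0,0,0],0],[[0,0,0],[0,0,0],0],[[0,0,0],[0,0,0],0],[[0,0,0],[0,0,0],0],[[0,0,0],[0,0,0],0]]'
python3 - <<'E'
from h import *
s=read_state();c=camera('wrist')
T=np.eye(4);T[:3,:3]=s['tool_rot'];T[:3,3]=s['eef_pos'];c['extrinsics']=np.linalg.inv(T@np.array(c['hand_eye']))
d={'wrist':c,'side':camera('side')}
for n in d:
    for r in mark_of(n,'star_arm1')[:2]:
        p=onz(d[n],r['pixel'],.061);v=p-[.496,.001,0];print(n,r['confidence'],r['pixel'],p.round(3),np.hypot(*v[:2]),np.arctan2(v[1],v[0])%6.283)
E
```

```text
time_s: 12.95
eef_pos: [0.4335, -0.0056, 0.0567]
tool_rot: [[-0.956, 0.294, 0.0], [0.294, 0.956, -0.0], [-0.0, -0.0, -1.0]]
ft_force: [-0.1, 0.2, -0.7]
grip_width: -0.0002
grip_force: 0.0
wrist 0.91 [321.8, 246.1] [ 0.428 -0.033  0.061] 0.0758422802917437 3.60134132056429
```

```bash
python3 -m pendant '[[[0.01,-0.06,0],[0,0,0],0],[[0.01,-0.06,0],[0,0,0],0],[[0.01,-0.06,0],[0,0,0],0],[[0.01,-0.06,0],[0,0,0],0],[[0,0,0],[0,0,0],0],[[0,0,0],[0,0,0],0],[[0,0,0],[0,0,0],0],[[0,0,0],[0,0,0],0]]'
```

```text
time_s: 14.15
eef_pos: [0.4348, -0.013, 0.0567]
tool_rot: [[-0.956, 0.294, -0.0], [0.294, 0.956, -0.0], [-0.0, -0.0, -1.0]]
ft_force: [0.6, 1.0, 0.6]
grip_width: 0.0001
grip_force: 0.6
```

```bash
python3 -m pendant '[[[0.02,-0.06,0],[0,0,0],0],[[0.02,-0.06,0],[0,0,0],0],[[0.02,-0.06,0],[0,0,0],0],[[0.02,-0.06,0],[0,0,0],0],[[0,0,0],[0,0,0],0],[[0,0,0],[0,0,0],0],[[0,0,0],[0,0,0],0],[[0,0,0],[0,0,0],0]]'
```

```text
time_s: 15.15
eef_pos: [0.4358, -0.0163, 0.0564]
tool_rot: [[-0.957, 0.291, -0.003], [0.291, 0.957, 0.004], [0.004, 0.003, -1.0]]
ft_force: [-8.9, 34.9, 7.2]
grip_width: 0.0002
grip_force: 16.6
```

The force rose to 36 N and motion stalled, so the star is at its stop. I'll back off, lift and look.

```bash
python3 -m pendant '[[[-0.1,0.3,0],[0,0,0],0],[[-0.15,0.5,0],[0,0,0],0],[[0,0,0.3],[0,0,0],0],[[0,0,1],[0,0,0],0],[[0,0,1],[0,0,0],0],[[0,0,1],[0,0,0],0],[[0,0,1],[0,0,0],0],[[0.5,0.5,1],[0,0,0],0]]'
python3 -m pendant '[[[0.8,0.9,0],[0,0,0],0],[[0.8,0.9,0],[0,0,0],0],[[0.6,0.9,0],[0,0,0],0],[[0.2,0.6,0],[0,0,0],0],[[0,0,0],[0,0,0],0],[[0,0,0],[0,0,0],0],[[0,0,0],[0,0,0],0],[[0,0,0],[0,0,0],0]]'
python3 lev.py pics/w5.png; python3 - <<'E'
from h import *
s=read_state();c=camera('wrist')
T=np.eye(4);T[:3,:3]=s['tool_rot'];T[:3,3]=s['eef_pos'];c['extrinsics']=np.linalg.inv(T@np.array(c['hand_eye']))
for r in mark_of('wrist','star_arm1')[:2]:
    p=onz(c,r['pixel'],.061);v=p-[.496,.001,0];print(r['confidence'],r['pixel'],p.round(3),np.arctan2(v[1],v[0])%6.283)
E
```

```text
time_s: 16.15
eef_pos: [0.4444, 0.0173, 0.2174]
tool_rot: [[-0.955, 0.297, 0.001], [0.297, 0.955, -0.0], [-0.001, -0.0, -1.0]]
ft_force: [1.1, 1.2, 0.1]
grip_width: 0.0003
grip_force: 0.0
time_s: 17.15
eef_pos: [0.5166, 0.1174, 0.2158]
tool_rot: [[-0.956, 0.295, 0.0], [0.295, 0.956, -0.0], [-0.0, -0.0, -1.0]]
ft_force: [0.5, 0.4, 0.4]
grip_width: 0.0004
grip_force: 0.0
wrist 0.88 [ 99. 476.] [0.466 0.248 0.061] r 0.089 lever -0.017
side 0.55 [286. 348.] [0.465 0.236 0.061] r 0.088 lever 0.118
```

View pics/w5.png

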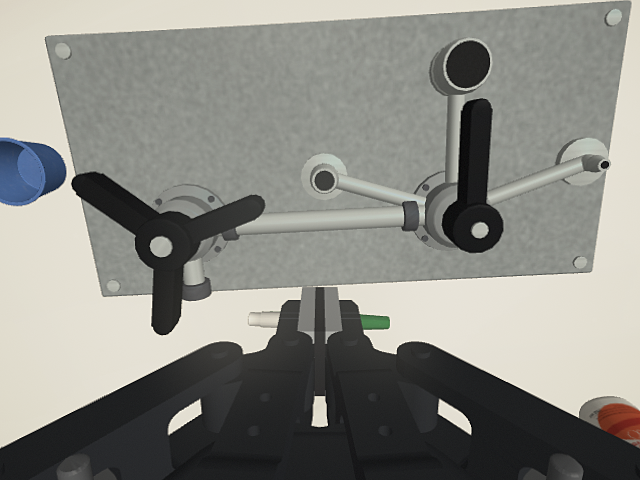

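The picture shows arm 1 now at (78,182), roughly 93° from its start, and the lever (tip (478,102)) still at the wide outlet. I'll check the star's rotation numerically.

```bash
python3 - <<'E'
from h import *
s=read_state();c=camera('wrist')
T=np.eye(4);T[:3,:3]=s['tool_rot'];T[:3,3]=s['eef_pos'];c['extrinsics']=np.linalg.inv(T@np.array(c['hand_eye']))
h=onz(c,(247,161),.078);print(h)
for q in((180,79),(202,259),(330,163)):
    v=onz(c,q,.072)-h;print(np.hypot(*v[:2]),(np.arctan2(v[1],v[0]))%(2*np.pi/3))
print('start',2.177%(2*np.pi/3))
E
```

```text
[0.498398   0.00310822 0.078     ]
0.07260187913004577 1.6029558888320552
0.07859565635034893 1.6948890784285013
0.07074011057261981 1.6826807526783303
start 0.08260489760680478
```

```bash
python3 -c "
from workcell import *
print(job_done())"
```

```text
the job is handed in; nothing more can be done
None
```

I pushed the lever round to the widest outlet (within about 0.02 rad), then pushed the star counter-clockwise about 1.6 rad until it stalled at its stop, and handed the job in at about 17 s with the robot touching nothing.

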